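# Finish the carton layer and hold the stock chest open

## Task

Finish the layer on the small pallet slab: lay the two loose cartons flat in the two empty places, so that the four run round like a pinwheel with a square hole in the middle, and let go of them. Then tug the chest's handle to feel whether the lid is caught, and if it is, free it with a quarter turn of the round knob (a quarter turn always changes it from caught to free or back). Finish holding the lid by its handle, raised 45 degrees or more, so that the slab can be put in; leave the other things on the shelf where they are.

Things in the scene. Friction and masses are not known exactly. Their poses are not given: they have to be found in the camera images.
- slab: plywood pallet slab 165 x 165 mm, fixed, top 22 mm above its origin (under its centre). Carton centres of the finished layer, in its frame: (-25, -55) and (25, 55) mm, long sides along its x (two already lie there); (55, -25) and (-55, 25) mm, long sides along its y (the empty places, either carton in either). Neighbours are 5 mm apart; the middle hole, 65 mm square, has room for a finger
- laid_a: cardboard carton 105 x 45 x 45 mm (x, y, z), about 0.15 kg, origin under its centre, long side along its x; already lying on the slab at (-25, -55) mm
- laid_c: cardboard carton 105 x 45 x 45 mm (x, y, z), about 0.15 kg, origin under its centre, long side along its x; already lying on the slab at (25, 55) mm
- carton1: cardboard carton 105 x 45 x 45 mm (x, y, z), about 0.15 kg, origin under its centre, long side along its x; loose on the table
- carton2: cardboard carton 105 x 45 x 45 mm (x, y, z), about 0.15 kg, origin under its centre, long side along its x; loose on the table
- chest: blue sheet-metal stock chest, 220 x 280 x 115 mm (x, y, z) without the lid, fixed; origin under its centre, front to its -x, lid hinged along the top of its back (+x)
- pull (a point): middle of the handle, a steel bar 10 mm thick, 110 mm long along the chest's y, on two end stems 40 mm out from the lid's front edge, level with the lid; 121 mm above the table with the lid shut. It moves with the lid; gripped from above across the bar, the bar turns between the fingers as the lid rises
- lid_hinge (a point): middle of the lid's hinge line, 115 mm above the table, at the chest's back edge; the axis runs along the chest's y, and the handle goes round it at a radius of 264 mm
- lid (a joint): angle of the lid (rad): 0 shut, up to 1.2, grows as it opens; the lid weighs 0.6 kg (about 3 N at the handle) and falls shut when let go. While caught it gives only about 0.015 rad (4 mm at the handle) and then stops hard
- knob_top (a point): top centre of the round black knob, 36 mm across, standing 26 mm above the lid's top, axis square to the lid, 54 mm behind the lid's front edge. It clicks every quarter turn, turns either way with about 0.2 N m and works a two-ended bar under the lid: caught, free, caught, free as it goes round. Round and unmarked: nothing outside shows which
- gauge: round aluminium pressure gauge, dial 54 mm across, 21 mm high, with a 55 mm stem along its +y; origin under the dial centre, a bystander
- tin: black tin with a clip-on lid, 70 x 104 x 30 mm (x, y, z), origin under its centre, a bystander
- spanner: steel spanner 150 mm long along its x, lying flat, a bystander
- scraper: red plastic scraper 150 mm long along its x, blade 60 mm wide at +x, 12 mm high, a bystander
- oil: white oil bottle with a yellow label and red cap, 44 mm across, 120 mm tall, upright, a bystander
- cog: stack of three steel sprockets, 86 mm across, 18 mm high, a bystander
Mind the look-alikes: they are no part of the job. What is shaped like the carton1 but purple is not meant.

How it is judged:
By the outcome, as a careful person would: the job done as asked, in the order asked, and still so for the second after the job is handed in, while the arm keeps its last pose, push and grip.
It also fails if it takes over 72 s, if anything falls off the work surface, if the arm or the gripper's body presses on something with over 40 N, if the wrist force passes 120 N, or if a joint passes its speed limit or range.

## Robot

A 6-joint arm with a two-finger parallel gripper is mounted at the origin on the work surface. World frame = base frame: x ahead of the robot, y to its left, z up, the work surface at z = 0. Lengths are in m, angles in degrees, forces in N, time in s.
With the tool pointing down it reaches from about 0.25 to 0.725 m from the base axis. Payload 9.7 kg.
Tool frame: the origin (TCP) lies between the finger pads, 19 mm behind the fingertips; this is the grasp point; z points along the fingers, y is the line along which they close (so a half turn about z gives the same grasp; the last joint's range is limited). The gripper opens to 85 mm and grips with 20 to 120 N. Pads are 22 mm wide; open, the fingers measure 114 mm over their backs; the gripper's body (76 mm by 85 mm) begins 54 mm behind the grasp point. The pads swing forward as they close: fully open they stand 13 mm farther back than shut.
Start: joints at [-66.406, 4.979, 10.078, 95.1, 0, 90], TCP at [0.22, -0.504, 0.25] pointing down, gripper open.
Joint ranges: [-179.16, 179.16], [-48.56, 103.87], [-65.8, 70.77], [-126.05, 130.52], [-82.76, 87.17], [-180, 180]. Speed limits (degrees/s): [127.2, 127.2, 147.25, 180, 180, 180].

## Interface

Orientations are given as [roll, pitch, yaw] about the fixed x, y, z axes, in that order (R = Rz(yaw) Ry(pitch) Rx(roll)).
In Python, from workcell import bot gives the robot as it stands.
- The arm moves only by the tool play_rows, never from a script. Its argument "steps" is a list that holds one entry, the list of rows, each a list of 4 numbers: the shift along the tool's x, y, z in m, then the turn about the tool's z in rad. In form: [[[tx, ty, tz, yaw], ...]]. A call has exactly 5 rows; each row shifts and turns the commanded pose from where the row before left it, along the tool's axes as they then stand; what a row does not reach is not made up. A row lasts 1/12 s, in which the tool goes at most 41.7 mm and 7.16 degrees, less where a joint would pass 70% of its speed; a pose out of reach is approached as far as the arm can. A call is refused whole if a number of a shift passes 0.0417 or a number of a turn 0.125, either way. A call with a gripper value outside its range is refused whole. "gripper" is the finger opening in m, from 0 to 0.0854, set as the call begins (left out, the last holds). The fingers move at their own pace and stop on an object; "squeeze" is the grip in N (left out, the last holds). Time passes only in rows, so rows that do not move let the fingers close, or fill a call up. It gives the time, the measured TCP pose, the force, the opening and the grip force at its end, in the units of the state.
- bot.get_obs(): the state, without advancing time (a new reading comes with each control period).
- bot.camera(name): name is "side" or "top" or "wrist"; returns a dict with "img" (400x640x3 uint8, blue, green, red), "vfov" (degrees; the focal length in pixels is half the picture's height over the tangent of half this angle, whatever the lens; pixels are square), "cx", "cy" (the principal point, pixels), "xyz" and "attitude" of the camera in the world. Camera axes: x right, y down, z forward; pixel columns grow to the right and rows downward; lengths in m; the calibration is good to about 2 mm. A picture is of the moment at which its call begins. There is no depth.
- bot.job_done(): hands the job in; it is judged then, once.
The state is a dict: "time": time; "q": joint angles; "qd": joint speeds; "joint_efforts": joint torques, N m; "ee_pos": TCP position; "tcp_rot": TCP orientation; "wrist_force": force on the tool from outside, world axes, zero at the start; "torque": the same for the moment, N m; "opening": finger opening in m; "grasp_force": force on a finger pad.
Only numpy, scipy, OpenCV 4.12 (cv2) and the standard library are available. Lean on these libraries where they do the work, as an engineer would, in place of code of your own. Each camera call takes 0.05 s, during which the arm holds its last target. There are 200 camera calls.

## Working session

There is one attempt and no reset: what is moved stays moved. The work goes in short steps, Python scripts to look and compute and a tool call to move; the robot and the scene stay as the last step left them, time stands still between calls to the robot, and variables do not carry over. Pictures are saved under pics/ and viewed, at most 11 in all, crops included, and the job is handed in when it is done.

Besides the shell and the picture viewer there is one more tool, called after ">>>" by a JSON object that holds its "name" and its "arguments". play_rows: Moves the arm, as the interface text tells. Its arguments: {"type":"object","properties":{"steps":{"type":"array","items":{"type":"array","items":{"type":"array","items":{"type":"number"}}}},"gripper":{"type":"number"},"squeeze":{"type":"number"}},"required":["steps"]}

```bash
mkdir -p pics; ls; python3 - <<'E'
from workcell import bot
import cv2
print(bot.get_obs())
for n in("top","side"):
    c=bot.camera(n); cv2.imwrite(f"pics/{n}0.png",c["img"]); print(n,{k:v for k,v in c.items() if k!="img"})
E
```

```text
pics
{'time': 0.0, 'q': array([-6.64060204e+01,  5.00989259e+00,  1.00361297e+01,  9.51008171e+01,
        4.86738694e-06,  9.00021571e+01]), 'qd': array([-0.02918424, -0.0357418 ,  0.013936  , -0.01860718, -0.10453197,
       -0.09386644]), 'joint_efforts': array([-1.86838472e-03, -5.20390141e+01,  4.64801824e+01,  1.62228296e-02,
        2.92328286e-05, -1.58858705e-05]), 'ee_pos': array([ 0.22005665, -0.50383401,  0.24930966]), 'tcp_rot': array([-1.79925420e+02, -2.05958783e-06,  2.35918225e+01]), 'wrist_force': array([ 0.4559435 , -0.23788187, -0.48024587]), 'torque': array([0.00659503, 0.02141765, 0.01438069]), 'grasp_force': 0.0, 'opening': 0.08526894310857112}
top {'vfov': 46.27096244184595, 'cx': 318.1346082815745, 'cy': 199.19944014954086, 'xyz': array([ 0.32011254, -0.04226732,  1.61302702]), 'attitude': array([-171.95953564,   -0.79378367,  -90.61551269])}
side {'vfov': 56.996575842852565, 'cx': 321.1543821274691, 'cy': 195.6164946624001, 'xyz': array([0.44191191, 0.84326642, 0.96108567]), 'attitude': array([-133.87883639,    0.81549973, -175.57224693])}
```

View pics/top0.png

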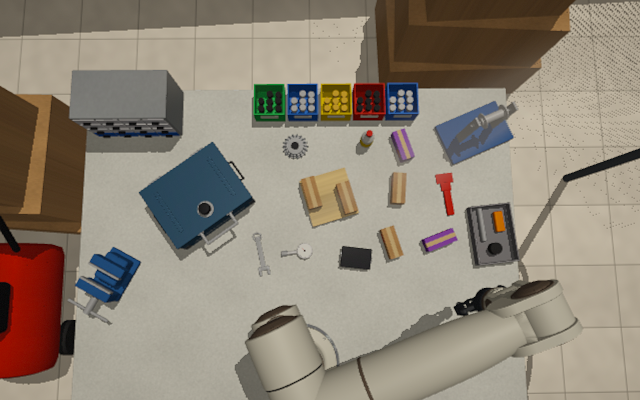

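View pics/side0.png

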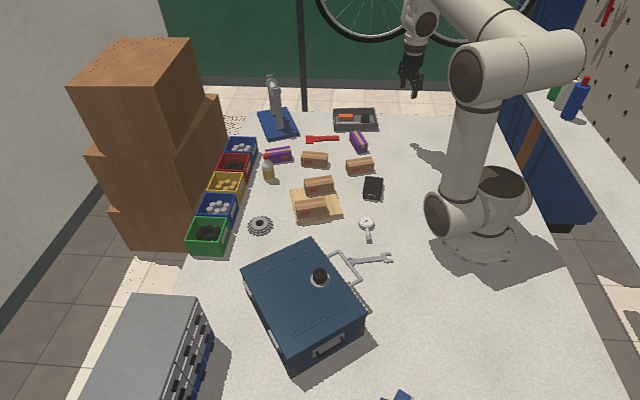

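The top view shows the slab near (329,197), loose cartons near (398,188) and (390,243), the knob at (204,209) and the handle at (218,237). The purple look-alikes are at (402,145) and (439,240). I'll enlarge it to measure.

```bash
cat > h.py <<'E'
import numpy as np, cv2
from scipy.spatial.transform import Rotation as R
from workcell import bot
def px2w(c,u,v,z):
    f=200/np.tan(np.radians(c["vfov"]/2))
    d=R.from_euler("xyz",c["attitude"],degrees=True).as_matrix()@np.array([(u-c["cx"])/f,(v-c["cy"])/f,1])
    return c["xyz"]+d*(z-c["xyz"][2])/d[2]
def w2px(c,p):
    f=200/np.tan(np.radians(c["vfov"]/2))
    q=R.from_euler("xyz",c["attitude"],degrees=True).as_matrix().T@(np.array(p)-c["xyz"])
    return np.array([c["cx"]+f*q[0]/q[2],c["cy"]+f*q[1]/q[2]])
E
python3 - <<'E'
from h import *
i=cv2.imread("pics/top0.png")
a=cv2.resize(i[155:275,290:420],None,fx=4,fy=4,interpolation=cv2.INTER_CUBIC)
b=cv2.resize(i[190:270,185:255],None,fx=4,fy=4,interpolation=cv2.INTER_CUBIC)
o=np.zeros((480,800,3),np.uint8);o[:480,:520]=a;o[:320,520:]=b
cv2.imwrite("pics/crop0.png",o)
E
```

```text
(no output)
```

View pics/crop0.png

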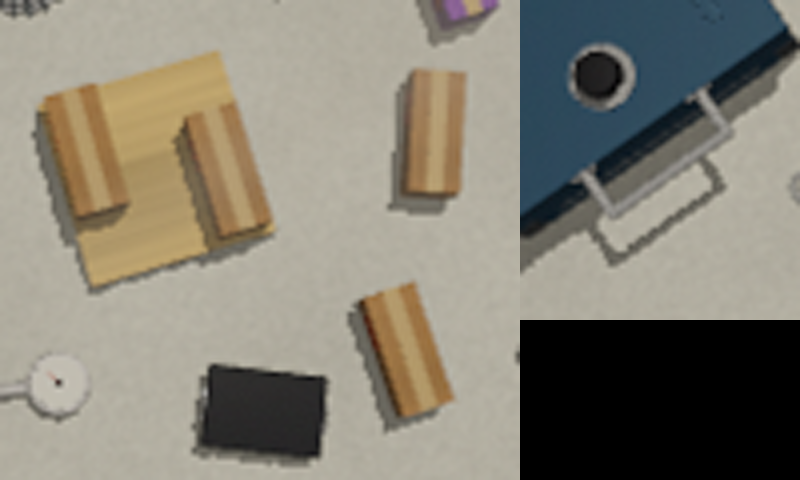

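```bash
cat >> h.py <<'E'
import pickle
def plan(x,y,z,yaw):
    "tool-frame shift (current axes) and the turn to go to a pose"
    o=bot.get_obs(); p=o["ee_pos"]; Y=np.radians(o["tcp_rot"][2])
    d=np.array([x,y,z])-p; t=np.array([np.cos(Y)*d[0]+np.sin(Y)*d[1], np.sin(Y)*d[0]-np.cos(Y)*d[1], -d[2]])
    a=-(yaw-np.degrees(Y)); a=(a+180)%360-180
    print("shift",t.round(4),"turn",round(np.radians(a),3),"halfalt",round(np.radians(a-180*np.sign(a)),3),"| t",round(o["time"],2),"pose",p.round(4),o["tcp_rot"].round(2),"F",o["wrist_force"].round(1),"op",round(o["opening"],4),"gf",round(o["grasp_force"],1),"q6",o["q"][5].round(1))
E
python3 - <<'E'
from h import *
c=bot.camera("top")
A=lambda p,z:px2w(c,p[0]/4+290,p[1]/4+155,z)[:2]
B=lambda p,z:px2w(c,(p[0]-520)/4+185,p[1]/4+190,z)[:2]
ang=lambda d:np.degrees(np.arctan2(d[1],d[0])).round(1)
s=[A(p,.022) for p in((220,52),(272,234),(95,288))]
print("slab edges",np.linalg.norm(s[1]-s[0]),np.linalg.norm(s[2]-s[1]),ang(s[1]-s[0]),ang(s[1]-s[2]),"centre",(s[0]+s[2])/2)
for n,q,z in(("c1",((414,70),(466,72),(458,196),(404,192)),.045),("c2",((360,298),(416,284),(453,400),(403,416)),.045),
  ("laidR",((186,117),(235,102),(272,224),(222,238)),.067),("laidL",((46,98),(97,85),(128,204),(78,217)),.067)):
    w=[A(p,z) for p in q]; l=(w[2]+w[3]-w[0]-w[1])/2
    print(n,np.mean(w,0).round(4),"len",np.linalg.norm(l).round(4),"wid",np.linalg.norm((w[1]+w[2]-w[0]-w[3])/2).round(4),"ang",ang(l))
h=[B(p,.123) for p in((613,212),(732,130))]
print("handle",(h[0]+h[1])/2,np.linalg.norm(h[1]-h[0]),ang(h[1]-h[0]),"knob",B((597,75),.15))
E
```

```text
slab edges 0.16442401832105485 0.15833793907230928 -165.4 -73.6 centre [ 0.55114812 -0.1059289 ]
c1 [ 0.5773 -0.3416] len 0.1066 wid 0.0452 ang 173.9
c2 [ 0.3935 -0.312 ] len 0.1025 wid 0.0465 ang -162.8
laidR [ 0.5432 -0.1631] len 0.1067 wid 0.0433 ang -164.5
laidL [ 0.5605 -0.0451] len 0.104 wid 0.0436 ang -165.8
handle [0.42560393 0.2373963 ] 0.1129964863966793 -55.4 knob [0.49945353 0.29286105]
```

```bash
python3 -c "
from h import *
plan(.4155,-.3052,.16,17.2)"
```

```text
shift [ 0.2586 -0.1038  0.0894] turn 0.112 halfalt -3.03 | t 0.15 pose [ 0.2201 -0.5039  0.2494] [-179.94   -0.     23.59] F [-0.8  0.6 -0.8] op 0.0854 gf 0.0 q6 90.0
```

>>> {"name": "play_rows", "arguments": {"steps": [[[0.028,-0.0112,0.004,0],[0.028,-0.0112,0.004,0],[0.028,-0.0112,0.01,0],[0.028,-0.0112,0.01,0],[0.028,-0.0112,0.01,0]]], "gripper": 0.07, "squeeze": 50}}

```text
time: 0.57
ee_pos: [0.3267, -0.3955, 0.2114]
tcp_rot: [-180.0, -0.0, 23.6]
wrist_force: [1.0, 0.0, -0.3]
opening: 0.07
grasp_force: 0.0
```

>>> {"name": "play_rows", "arguments": {"steps": [[[0.0295,-0.012,0.0125,0],[0.0295,-0.012,0.0125,0],[0.0295,-0.012,0.0125,0],[0.03,-0.0118,0.0139,0],[0,0,0,0.112]]]}}

```text
time: 0.98
ee_pos: [0.4174, -0.3015, 0.1575]
tcp_rot: [-179.8, 0.1, 17.5]
wrist_force: [-0.5, 0.2, 0.2]
opening: 0.0697
grasp_force: 0.0
```

```bash
python3 - <<'E'
from h import *
plan(.4155,-.3052,.16,17.2)
c=bot.camera("wrist"); cv2.imwrite("pics/w1.png",c["img"]); print({k:v for k,v in c.items() if k!="img"})
l=np.array([.955,.296])
for n,(ctr,a,z) in {"c2":((.3935,-.312),-162.8,.045)}.items():
    e=np.array([np.cos(np.radians(a)),np.sin(np.radians(a))]);f=np.array([-e[1],e[0]])
    for s,t in((1,1),(1,-1),(-1,-1),(-1,1)): print(n,w2px(c,[*(np.array(ctr)+s*.0525*e+t*.0225*f),z]).round(0))
E
```

```text
shift [-0.0029  0.0029 -0.0025] turn 0.005 halfalt -3.137 | t 0.98 pose [ 0.4174 -0.3015  0.1575] [-1.7978e+02  7.0000e-02  1.7480e+01] F [-0.5  0.2  0.2] op 0.0697 gf 0.0 q6 126.6
{'vfov': 66.2398218525357, 'cx': 315.85748949325534, 'cy': 198.12327664516204, 'xyz': array([ 0.48659557, -0.27911552,  0.28085113]), 'attitude': array([163.32336565,   0.20510447, -72.54613719])}
c2 [346. 286.]
c2 [295. 286.]
c2 [293. 168.]
c2 [351. 168.]
```

View pics/w1.png

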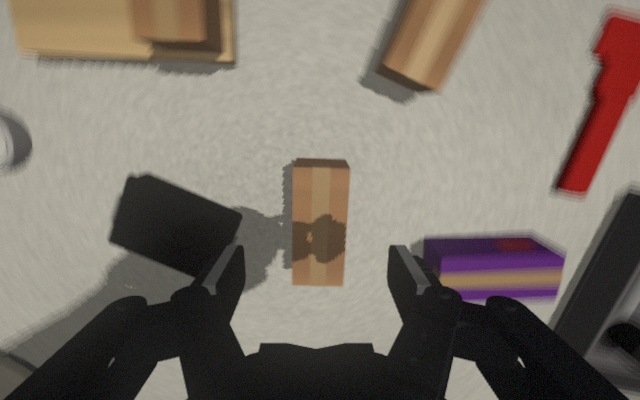

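The wrist view matches the prediction for carton2: its top corners run (293,167) to (350,167), with the near end at row 285. Next I descend and grip.

>>> {"name": "play_rows", "arguments": {"steps": [[[-0.0025,0.0025,0.03,0.005],[0,0,0.03,0],[0,0,0.03,0],[0,0,0.025,0],[0,0,0.014,0]]]}}

```text
time: 1.45
ee_pos: [0.4122, -0.3082, 0.0286]
tcp_rot: [-179.9, 0.1, 17.0]
wrist_force: [-0.5, 0.3, 0.1]
opening: 0.0704
grasp_force: 0.0
```

>>> {"name": "play_rows", "arguments": {"steps": [[[0,0,0,0],[0,0,0,0],[0,0,0,0],[0,0,0,0],[0,0,0,0]]], "gripper": 0.03}}

```text
time: 1.87
ee_pos: [0.4144, -0.3091, 0.0328]
tcp_rot: [179.9, -0.1, 16.9]
wrist_force: [0.1, 0.2, -1.7]
opening: 0.0443
grasp_force: 51.8
```

>>> {"name": "play_rows", "arguments": {"steps": [[[0,0,0,0],[0,0,-0.015,0],[0,0,-0.03,0],[0,0,-0.03,0],[0,0,-0.03,0]]]}}

```text
time: 2.28
ee_pos: [0.4136, -0.3083, 0.138]
tcp_rot: [-180.0, 0.0, 16.9]
wrist_force: [0.4, -0.5, -1.4]
opening: 0.0446
grasp_force: 51.7
```

```bash
python3 - <<'E'
from h import *
a=np.radians(-165);u=np.array([np.cos(a),np.sin(a)]);v=np.array([-u[1],u[0]]);C=np.array([.5516,-.105])
g=C+.055*u-.002*v; print("place grip",g, "other",C-.055*u+.002*v)
plan(*g,.13,-75)
E
```

```text
place grip [ 0.49795644 -0.1173032 ] other [ 0.60524356 -0.0926968 ]
shift [ 0.1362 -0.1583  0.008 ] turn 1.604 halfalt -1.538 | t 2.28 pose [ 0.4136 -0.3083  0.138 ] [-179.99    0.     16.91] F [ 0.4 -0.5 -1.4] op 0.0446 gf 51.7 q6 126.4
```

>>> {"name": "play_rows", "arguments": {"steps": [[[0.0227,-0.0264,0,0],[0.0227,-0.0264,0,0],[0.0227,-0.0264,0,0],[0.0227,-0.0264,0,0],[0.0227,-0.0264,0,0]]]}}

```text
time: 2.7
ee_pos: [0.4846, -0.1478, 0.1372]
tcp_rot: [180.0, -0.0, 16.9]
wrist_force: [0.8, 0.2, -1.8]
opening: 0.0444
grasp_force: 52.0
```

>>> {"name": "play_rows", "arguments": {"steps": [[[0.0227,-0.0264,0,0],[0,0,0,0.1],[0,0,0,0.12],[0,0,0,0.12],[0,0,0,0.12]]]}}

```text
time: 3.12
ee_pos: [0.4983, -0.117, 0.137]
tcp_rot: [180.0, -0.0, -9.7]
wrist_force: [-0.4, -0.7, -0.9]
opening: 0.0446
grasp_force: 51.7
```

>>> {"name": "play_rows", "arguments": {"steps": [[[0,0,0,0.12],[0,0,0,0.12],[0,0,0,0.12],[0,0,0,0.12],[0,0,0,0.12]]]}}

```text
time: 3.53
ee_pos: [0.4385, -0.2468, 0.137]
tcp_rot: [-174.1, 1.3, -32.5]
wrist_force: [0.6, -0.4, -1.6]
opening: 0.0447
grasp_force: 51.7
```

>>> {"name": "play_rows", "arguments": {"steps": [[[0,0,0,0.12],[0,0,0,0.12],[0,0,0,0.12],[0,0,0,0.12],[0,0,0,0.064]]]}}

```text
time: 3.95
ee_pos: [0.3376, -0.3502, 0.1369]
tcp_rot: [-169.1, 5.8, -51.9]
wrist_force: [0.9, 0.0, -2.3]
opening: 0.0444
grasp_force: 51.9
```

>>> {"name": "play_rows", "arguments": {"steps": [[[0,0,0,0],[0,0,0,0],[0,0,0,0],[0,0,0,0],[0,0,0,0]]]}}

```text
time: 4.37
ee_pos: [0.3404, -0.3476, 0.1368]
tcp_rot: [-169.1, 5.7, -51.5]
wrist_force: [-0.1, -1.1, -1.2]
opening: 0.0445
grasp_force: 52.0
```

```bash
python3 - <<'E'
from h import *
plan(.4974,-.1154,.1,-75)
c=bot.camera("wrist"); cv2.imwrite("pics/w2.png",c["img"]); pickle.dump(c,open("w2.pkl","wb"))
a=np.radians(-165);u=np.array([np.cos(a),np.sin(a)]);v=np.array([-u[1],u[0]]);C=np.array([.5516,-.105])
for n,o,z in(("slab",(0,0),.022),("R",(.025,.055),.067),("L",(-.025,-.055),.067)):
    hx,hy=(.0825,.0825) if n=="slab" else (.0525,.0225)
    for s,t in((1,1),(1,-1),(-1,-1),(-1,1)): print(n,s,t,w2px(c,[*(C+(o[0]+s*hx)*u+(o[1]+t*hy)*v),z]).round(0))
E
```

```text
shift [-0.0838 -0.2675  0.0368] turn 0.411 halfalt -2.731 | t 4.37 pose [ 0.3404 -0.3476  0.1368] [-169.14    5.71  -51.46] F [-0.1 -1.1 -1.2] op 0.0445 gf 52.0 q6 179.9
slab 1 1 [121. 192.]
slab 1 -1 [105. 311.]
slab -1 -1 [-22. 251.]
slab -1 1 [-37. 118.]
R 1 1 [ 72. 214.]
R 1 -1 [ 70. 256.]
R -1 -1 [-38. 205.]
R -1 1 [-44. 160.]
L 1 1 [ 20. 284.]
L 1 -1 [ 22. 316.]
L -1 -1 [-70. 272.]
L -1 1 [-77. 238.]
```

View pics/w2.png

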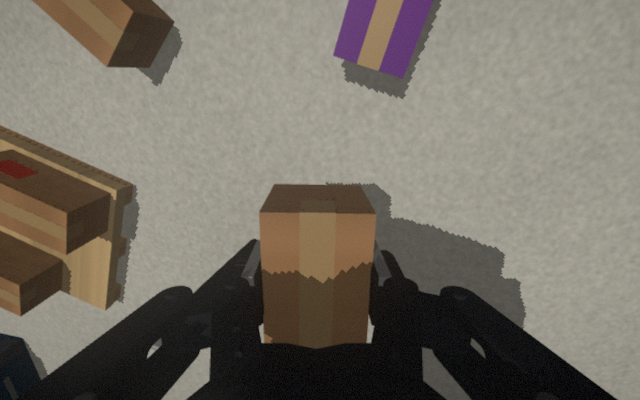

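The wrist joint reached its limit at q6 = 180, which swung and tilted the arm. The carton is still held between rows 185 and 345, and nothing was touched. I'll turn back the other way and put carton2 in the far place.

>>> {"name": "play_rows", "arguments": {"steps": [[[0,0,0,-0.12],[0,0,0,-0.12],[0,0,0,-0.12],[0,0,0,0],[0,0,0,0]]]}}

```text
time: 4.83
ee_pos: [0.3401, -0.3479, 0.1366]
tcp_rot: [-167.8, 1.6, -31.5]
wrist_force: [-0.2, 0.7, -1.2]
opening: 0.0441
grasp_force: 52.1
```

```bash
python3 -c "
from h import *
plan(.4,-.32,.137,105); print(bot.get_obs()['q'])"
```

```text
shift [ 0.0366 -0.0551 -0.0004] turn -2.382 halfalt 0.76 | t 4.83 pose [ 0.3401 -0.3479  0.1366] [-167.84    1.62  -31.47] F [-0.2  0.7 -1.2] op 0.0441 gf 52.1 q6 159.5
[-51.56610914   0.8149615   -7.53569954  87.39458533  10.85412865
 159.53297898]
```

The tool is now tilted because the IK traded tilt for turn at the joint stop. Pushing the opposite stop should reverse it, so I'll raise the carton and turn back all the way.

>>> {"name": "play_rows", "arguments": {"steps": [[[0,0,-0.03,-0.12],[0,0,-0.03,-0.12],[0,0,-0.02,-0.12],[0,0,0,-0.12],[0,0,0,-0.12]]]}}

```text
time: 5.25
ee_pos: [0.3333, -0.3643, 0.2163]
tcp_rot: [-169.2, -5.6, 2.5]
wrist_force: [0.1, 0.7, -2.2]
opening: 0.0442
grasp_force: 52.1
```

>>> {"name": "play_rows", "arguments": {"steps": [[[0,0,0,-0.12],[0,0,0,-0.12],[0,0,0,-0.12],[0,0,0,-0.12],[0,0,0,-0.12]]]}}

```text
time: 5.67
ee_pos: [0.333, -0.3636, 0.2148]
tcp_rot: [-174.1, -10.8, 36.8]
wrist_force: [-0.6, 0.5, -1.9]
opening: 0.0443
grasp_force: 52.1
```

>>> {"name": "play_rows", "arguments": {"steps": [[[0,0,0,-0.12],[0,0,0,-0.12],[0,0,0,-0.12],[0,0,0,-0.12],[0,0,0,-0.12]]]}}

```text
time: 6.08
ee_pos: [0.333, -0.3635, 0.2147]
tcp_rot: [178.8, -12.2, 71.9]
wrist_force: [-0.5, -0.0, -1.6]
opening: 0.0441
grasp_force: 52.1
```

>>> {"name": "play_rows", "arguments": {"steps": [[[0,0,0,-0.12],[0,0,0,-0.12],[0,0,0,-0.12],[0,0,0,-0.12],[0,0,0,-0.12]]]}}

```text
time: 6.5
ee_pos: [0.333, -0.3635, 0.2148]
tcp_rot: [172.0, -9.4, 106.8]
wrist_force: [0.3, -0.3, -1.8]
opening: 0.0446
grasp_force: 52.1
```

>>> {"name": "play_rows", "arguments": {"steps": [[[0,0,0,-0.12],[0,0,0,-0.12],[0,0,0,-0.12],[0,0,0,-0.12],[0,0,0,-0.12]]]}}

```text
time: 6.92
ee_pos: [0.333, -0.3636, 0.2148]
tcp_rot: [168.2, -3.3, 140.8]
wrist_force: [0.2, 0.1, -1.8]
opening: 0.0446
grasp_force: 52.1
```

>>> {"name": "play_rows", "arguments": {"steps": [[[0,0,0,-0.12],[0,0,0,-0.12],[0,0,0,-0.12],[0,0,0,-0.12],[0,0,0,-0.12]]]}}

```text
time: 7.33
ee_pos: [0.333, -0.3636, 0.2147]
tcp_rot: [168.4, 3.9, 174.5]
wrist_force: [-1.2, -0.3, -1.1]
opening: 0.0449
grasp_force: 52.1
```

>>> {"name": "play_rows", "arguments": {"steps": [[[0,0,0,-0.12],[0,0,0,-0.12],[0,0,0,-0.12],[0,0,0,-0.12],[0,0,0,-0.12]]]}}

```text
time: 7.75
ee_pos: [0.333, -0.3636, 0.2148]
tcp_rot: [172.6, 9.8, -151.4]
wrist_force: [0.1, 0.0, -1.9]
opening: 0.0444
grasp_force: 52.1
```

>>> {"name": "play_rows", "arguments": {"steps": [[[0,0,0,-0.12],[0,0,0,-0.12],[0,0,0,-0.12],[0,0,0,-0.12],[0,0,0,-0.12]]]}}

```text
time: 8.17
ee_pos: [0.333, -0.3636, 0.2147]
tcp_rot: [179.5, 12.3, -116.4]
wrist_force: [-0.7, 0.3, -1.0]
opening: 0.0442
grasp_force: 52.1
```

>>> {"name": "play_rows", "arguments": {"steps": [[[0,0,0,-0.12],[0,0,0,-0.12],[0,0,0,-0.12],[0,0,0,-0.12],[0,0,0,-0.12]]]}}

```text
time: 8.58
ee_pos: [0.333, -0.3636, 0.2148]
tcp_rot: [-173.4, 10.4, -81.4]
wrist_force: [-0.1, 0.3, -2.2]
opening: 0.0444
grasp_force: 52.1
```

```bash
python3 -c "
from h import *
plan(.4,-.32,.137,105); print(bot.get_obs()['q'])"
```

```text
shift [-0.0331 -0.0728  0.0778] turn 3.03 halfalt -0.112 | t 8.58 pose [ 0.333  -0.3636  0.2148] [-173.42   10.37  -81.39] F [-0.1  0.3 -2.2] op 0.0444 gf 52.1 q6 -151.8
[ -53.25966797    2.0201827     2.30344796   96.34495087   10.68102197
 -151.83931049]
```

>>> {"name": "play_rows", "arguments": {"steps": [[[0,0,0,-0.12],[0,0,0,-0.12],[0,0,0,-0.12],[0,0,0,-0.12],[0,0,0,-0.12]]]}}

```text
time: 9.0
ee_pos: [0.3528, -0.3471, 0.2143]
tcp_rot: [-170.2, 5.0, -49.9]
wrist_force: [0.8, -0.5, -2.2]
opening: 0.0443
grasp_force: 52.0
```

>>> {"name": "play_rows", "arguments": {"steps": [[[0,0,0,-0.12],[0,0,0,-0.12],[0,0,0,-0.12],[0,0,0,0],[0,0,0,0]]]}}

```text
time: 9.42
ee_pos: [0.4179, -0.272, 0.215]
tcp_rot: [-173.3, 1.8, -36.9]
wrist_force: [0.4, -0.6, -1.0]
opening: 0.0441
grasp_force: 52.1
```

```bash
python3 -c "
from h import *
plan(.4,-.32,.137,105); q=bot.get_obs()['q'];print(q,q[1]-q[2]+q[3])"
```

```text
shift [0.0145 0.0491 0.078 ] turn -2.476 halfalt 0.665 | t 9.42 pose [ 0.4179 -0.272   0.215 ] [-173.34    1.77  -36.89] F [ 0.4 -0.6 -1. ] op 0.0441 gf 52.1 q6 -179.7
[ -36.62273006   -1.1138403    -0.29106402   92.56278898    6.67113288
 -179.72963088] 91.74001270139324
```

This works: the tilt has fallen from 12° to 7°. I'll keep pushing.

>>> {"name": "play_rows", "arguments": {"steps": [[[0,0,0,-0.12],[0,0,0,-0.12],[0,0,0,-0.12],[0,0,0,-0.12],[0,0,0,0]]]}}

```text
time: 9.83
ee_pos: [0.4734, -0.1568, 0.2148]
tcp_rot: [-178.5, -0.4, -19.3]
wrist_force: [-0.5, 0.8, -1.2]
opening: 0.0442
grasp_force: 52.2
```

```bash
python3 -c "
from h import *
plan(.4,-.32,.137,105); q=bot.get_obs()['q'];print(q,q[1]-q[2]+q[3])"
```

```text
shift [-0.0152  0.1783  0.0778] turn -2.17 halfalt 0.971 | t 9.83 pose [ 0.4734 -0.1568  0.2148] [-178.49   -0.44  -19.34] F [-0.5  0.8 -1.2] op 0.0442 gf 52.2 q6 -179.8
[ -19.12450383   -3.07370938   -1.99872664   90.63214312    1.50591668
 -179.78111185] 89.55716038305228
```

>>> {"name": "play_rows", "arguments": {"steps": [[[0,0,0,-0.12],[0,0,0,-0.02],[0,0,0,0],[0,0,0,0],[0,0,0,0]]]}}

```text
time: 10.25
ee_pos: [0.4817, -0.1257, 0.2147]
tcp_rot: [179.9, -0.6, -14.7]
wrist_force: [0.0, 0.5, -1.3]
opening: 0.0446
grasp_force: 52.3
```

```bash
python3 -c "
from h import *
plan(.6057,-.0947,.215,105); q=bot.get_obs()['q'];print(q,q[1]-q[2]+q[3])"
```

```text
shift [ 0.1121 -0.0614 -0.0003] turn -2.089 halfalt 1.053 | t 10.25 pose [ 0.4817 -0.1257  0.2147] [179.89  -0.57 -14.67] F [ 0.   0.5 -1.3] op 0.0446 gf 52.3 q6 -179.9
[-1.45623986e+01 -3.31404767e+00 -2.22851761e+00  9.05177265e+01
 -1.15976941e-01 -1.79890963e+02] 89.43219642072388
```

Vertical again. From here yaw -75 is reachable with q6 ≈ -114, so carton2 can go in the near place after all.

>>> {"name": "play_rows", "arguments": {"steps": [[[0.0126,-0.0062,0.03,0],[0,0,0.03,0.117],[0,0,0.02,0.117],[0,0,0,0.117],[0,0,0,0.117]]]}}

```text
time: 10.67
ee_pos: [0.4952, -0.1232, 0.133]
tcp_rot: [-179.9, -0.4, -41.8]
wrist_force: [0.3, -0.4, -0.9]
opening: 0.0444
grasp_force: 52.1
```

>>> {"name": "play_rows", "arguments": {"steps": [[[0,0,0,0.117],[0,0,0,0.117],[0,0,0,0.117],[0,0,0,0.117],[0,0,0,0.117]]]}}

```text
time: 11.08
ee_pos: [0.4961, -0.1234, 0.1348]
tcp_rot: [-179.6, -0.4, -75.3]
wrist_force: [0.2, 0.1, -2.4]
opening: 0.0446
grasp_force: 52.1
```

>>> {"name": "play_rows", "arguments": {"steps": [[[0,0,0,0],[0,0,0,0],[0,0,0,0],[0,0,0,0],[0,0,0,0]]]}}

```text
time: 11.5
ee_pos: [0.4964, -0.1223, 0.1349]
tcp_rot: [-179.6, -0.4, -74.7]
wrist_force: [0.1, 0.5, -2.8]
opening: 0.0443
grasp_force: 52.1
```

```bash
python3 - <<'E'
from h import *
plan(.4974,-.1154,.1,-75)
c=bot.camera("wrist"); cv2.imwrite("pics/w3.png",c["img"]); pickle.dump(c,open("w3.pkl","wb"))
a=np.radians(-165);u=np.array([np.cos(a),np.sin(a)]);v=np.array([-u[1],u[0]]);C=np.array([.5516,-.105])
for n,o,z in(("slab",(0,0),.022),("R",(.025,.055),.067),("L",(-.025,-.055),.067)):
    hx,hy=(.0825,.0825) if n=="slab" else (.0525,.0225)
    for s,t in((1,1),(1,-1),(-1,-1),(-1,1)): print(n,s,t,w2px(c,[*(C+(o[0]+s*hx)*u+(o[1]+t*hy)*v),z]).round(0))
E
```

```text
shift [-0.0064 -0.0028  0.0349] turn 0.004 halfalt -3.137 | t 11.5 pose [ 0.4964 -0.1223  0.1349] [-179.56   -0.39  -74.75] F [ 0.1  0.5 -2.8] op 0.0443 gf 52.1 q6 -119.0
slab 1 1 [351.  96.]
slab 1 -1 [344. 293.]
slab -1 -1 [158. 291.]
slab -1 1 [127.  95.]
R 1 1 [350. 102.]
R 1 -1 [348. 176.]
R -1 -1 [183. 175.]
R -1 1 [174. 101.]
L 1 1 [273. 267.]
L 1 -1 [275. 321.]
L -1 -1 [133. 320.]
L -1 1 [123. 266.]
```

View pics/w3.png

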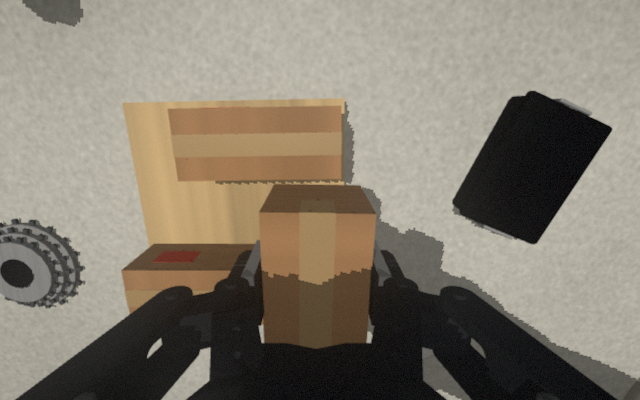

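The slab's upper edge runs from (123,103) to (345,100), and laid_c's top face from (169,110) to (342,180), a few pixels from prediction. I'll fit the slab pose to these.

```bash
cat > fit.py <<'E'
from h import *
from scipy.optimize import least_squares
def fit(c,obs):
    def pts(p):
        a=p[2];u=np.array([np.cos(a),np.sin(a)]);v=np.array([-u[1],u[0]])
        return np.concatenate([w2px(c,[*(p[:2]+x*u+y*v),z])-o for (x,y,z),o in obs])
    r=least_squares(pts,[.5516,-.105,np.radians(-165)]);print(r.x[:2].round(4),np.degrees(r.x[2]).round(2),"res",r.fun.round(1));return r.x
E
python3 - <<'E'
from fit import *
c=pickle.load(open("w3.pkl","rb"))
o=[((.0775,.0775,.067),(341,106)),((.0775,.0325,.067),(342,180)),((-.0275,.0325,.067),(177,182)),((-.0275,.0775,.067),(169,110)),((.0825,.0825,.022),(345,100)),((-.0825,.0825,.022),(123,103)),((-.0775,-.0325,.067),(122,270))]
p=fit(c,o);a=p[2];u=np.array([np.cos(a),np.sin(a)]);v=np.array([-u[1],u[0]])
Y=np.degrees(a)+90
g=p[:2]+.055*u-.004*v
plan(*g,.1,Y)
# held carton far end centre in picture
P=px2w(c,(261+375)/2,211.5,bot.get_obs()["ee_pos"][2]-.0328+.045);e=bot.get_obs()["ee_pos"];Y0=np.radians(-74.75)
d=P-e;print("held end rel tool x,y",d[0]*np.cos(Y0)+d[1]*np.sin(Y0),d[0]*np.sin(Y0)-d[1]*np.cos(Y0))
E
```

```text
[ 0.5534 -0.1003] -164.01 res [ 1.6  0.4 -0.2 -0.2  1.5 -0.3 -0.8 -1.2 -0.2 -0.3 -1.  -0.1 -1.3  2.4]
shift [-0.0094 -0.0057  0.0349] turn -0.013 halfalt 3.129 | t 11.55 pose [ 0.4965 -0.1222  0.1349] [-179.55   -0.39  -74.76] F [-0.5  1.8 -1.9] op 0.0441 gf 52.1 q6 -119.0
held end rel tool x,y 0.033063829967473944 0.0011741589279179298
```

>>> {"name": "play_rows", "arguments": {"steps": [[[-0.006,-0.004,0,-0.013],[-0.005,-0.003,0,0],[0,0,0.015,0],[0,0,0.02,0],[0,0,0,0]]]}}

```text
time: 11.97
ee_pos: [0.4993, -0.1087, 0.0966]
tcp_rot: [-179.8, -0.3, -74.0]
wrist_force: [-1.3, 0.5, -2.2]
opening: 0.0444
grasp_force: 52.2
```

>>> {"name": "play_rows", "arguments": {"steps": [[[0,0,0.014,0],[0,0,0.014,0],[0,0,0.01,0],[0,0,0.004,0],[0,0,0,0]]]}}

```text
time: 12.38
ee_pos: [0.5006, -0.1096, 0.0573]
tcp_rot: [-179.6, -0.4, -74.1]
wrist_force: [-0.6, 0.2, -1.3]
opening: 0.0444
grasp_force: 52.3
```

```bash
python3 -c "
from h import *
plan(.4991,-.1126,.055,-74)"
```

```text
shift [0.0025 0.0022 0.0023] turn -0.001 halfalt 3.141 | t 12.38 pose [ 0.5006 -0.1096  0.0573] [-179.63   -0.35  -74.05] F [-0.6  0.2 -1.3] op 0.0444 gf 52.3 q6 -118.2
```

>>> {"name": "play_rows", "arguments": {"steps": [[[0,0,0.002,0],[0,0,0,0],[0,0,0,0],[0,0,0,0],[0,0,0,0]]]}}

```text
time: 12.8
ee_pos: [0.5012, -0.11, 0.0563]
tcp_rot: [-179.5, -0.4, -74.1]
wrist_force: [-0.8, 0.2, -1.4]
opening: 0.0444
grasp_force: 52.3
```

>>> {"name": "play_rows", "arguments": {"steps": [[[0,0,0,0],[0,0,0,0],[0,0,0,0],[0,0,-0.02,0],[0,0,-0.03,0]]], "gripper": 0.068}}

```text
time: 13.22
ee_pos: [0.4989, -0.1094, 0.1038]
tcp_rot: [-179.8, -0.3, -74.1]
wrist_force: [0.3, 0.3, 0.6]
opening: 0.0682
grasp_force: 0.0
```

>>> {"name": "play_rows", "arguments": {"steps": [[[0,0,-0.035,0],[0,0,-0.035,0],[0,0,-0.02,0],[0,0,0,0],[0,0,0,0]]]}}

```text
time: 13.63
ee_pos: [0.5003, -0.1095, 0.1971]
tcp_rot: [-179.4, -0.5, -74.1]
wrist_force: [-0.1, -0.3, -1.2]
opening: 0.0679
grasp_force: 0.0
```

```bash
python3 - <<'E'
from h import *
e=np.array([np.cos(np.radians(173.9)),np.sin(np.radians(173.9))])
g=np.array([.5773,-.3416])+.022*e; print(g)
plan(*g,.17,173.9)
E
```

```text
[ 0.55542457 -0.33926219]
shift [0.2361 0.0101 0.0271] turn 1.955 halfalt -1.186 | t 13.63 pose [ 0.5003 -0.1095  0.1971] [-179.43   -0.46  -74.08] F [-0.1 -0.3 -1.2] op 0.0679 gf 0.0 q6 -118.2
```

>>> {"name": "play_rows", "arguments": {"steps": [[[0.0295,0.0013,0,0],[0.0295,0.0013,0,0],[0.0295,0.0013,0,0],[0.0295,0.0013,0,0],[0.0295,0.0013,0,0]]]}}

```text
time: 14.05
ee_pos: [0.5336, -0.2541, 0.1951]
tcp_rot: [-179.7, -0.3, -74.1]
wrist_force: [0.3, 0.5, 0.7]
opening: 0.0681
grasp_force: 0.0
```

>>> {"name": "play_rows", "arguments": {"steps": [[[0.0295,0.0013,0,0],[0.0295,0.0013,0,0],[0.0295,0.0013,0,0],[0,0,0,0.115],[0,0,0,0.115]]]}}

```text
time: 14.47
ee_pos: [0.5539, -0.3406, 0.1944]
tcp_rot: [-179.7, -0.2, -87.6]
wrist_force: [-0.3, -0.2, -0.2]
opening: 0.068
grasp_force: 0.0
```

>>> {"name": "play_rows", "arguments": {"steps": [[[0,0,0,0.115],[0,0,0,0.115],[0,0,0,0.115],[0,0,0,0.115],[0,0,0,0.115]]]}}

```text
time: 14.88
ee_pos: [0.554, -0.3389, 0.1954]
tcp_rot: [-179.6, 0.0, -120.5]
wrist_force: [-0.0, -0.1, 0.2]
opening: 0.068
grasp_force: 0.0
```

>>> {"name": "play_rows", "arguments": {"steps": [[[0,0,0,0.115],[0,0,0,0.115],[0,0,0,0.115],[0,0,0,0.115],[0,0,0,0.115]]]}}

```text
time: 15.3
ee_pos: [0.5541, -0.3388, 0.1954]
tcp_rot: [-179.7, 0.3, -153.5]
wrist_force: [-0.4, 0.6, -0.5]
opening: 0.068
grasp_force: 0.0
```

>>> {"name": "play_rows", "arguments": {"steps": [[[0,0,0,0.115],[0,0,0,0.115],[0,0,0,0.115],[0,0,0,0.115],[0,0,0,0.115]]]}}

```text
time: 15.72
ee_pos: [0.5541, -0.3388, 0.1954]
tcp_rot: [-179.9, 0.4, 173.6]
wrist_force: [-0.1, -0.2, 0.3]
opening: 0.068
grasp_force: 0.0
```

```bash
python3 - <<'E'
from h import *
plan(.5554,-.3393,.12,173.9)
c=bot.camera("wrist"); cv2.imwrite("pics/w4.png",c["img"]); pickle.dump(c,open("w4.pkl","wb"))
e=np.array([np.cos(np.radians(173.9)),np.sin(np.radians(173.9))]);f=np.array([-e[1],e[0]])
for s,t in((1,1),(1,-1),(-1,-1),(-1,1)): print(w2px(c,[*(np.array([.5773,-.3416])+s*.0525*e+t*.0225*f),.045]).round(0))
E
```

```text
shift [-0.0014 -0.0003  0.0754] turn -0.005 halfalt 3.136 | t 15.72 pose [ 0.5541 -0.3388  0.1954] [-179.87    0.42  173.59] F [-0.1 -0.2  0.3] op 0.068 gf 0.0 q6 -25.1
[290. 157.]
[340. 157.]
[338. 262.]
[293. 262.]
```

View pics/w4.png

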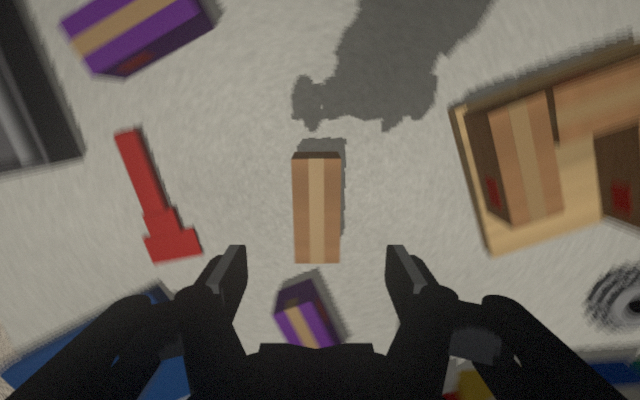

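Carton1's top corners, (292,158) to (340,158) with the near end at row 262, match the prediction. I descend and grip.

>>> {"name": "play_rows", "arguments": {"steps": [[[-0.0014,0,0.035,0],[0,0,0.035,0],[0,0,0.035,0],[0,0,0.035,0],[0,0,0.025,0]]]}}

```text
time: 16.18
ee_pos: [0.5556, -0.3389, 0.0275]
tcp_rot: [-179.9, 0.3, 174.1]
wrist_force: [-0.4, 0.7, -0.5]
opening: 0.0676
grasp_force: 0.0
```

>>> {"name": "play_rows", "arguments": {"steps": [[[0,0,0,0],[0,0,0,0],[0,0,0,0],[0,0,0,0],[0,0,0,0]]], "gripper": 0.03}}

```text
time: 16.6
ee_pos: [0.5583, -0.3405, 0.0345]
tcp_rot: [-179.7, 0.7, 173.9]
wrist_force: [0.9, 1.4, -0.9]
opening: 0.0445
grasp_force: 54.8
```

>>> {"name": "play_rows", "arguments": {"steps": [[[0,0,0,0],[0,0,-0.02,0],[0,0,-0.035,0],[0,0,-0.035,0],[0,0,-0.015,0]]]}}

```text
time: 17.02
ee_pos: [0.5575, -0.3402, 0.1434]
tcp_rot: [-179.6, 0.9, 173.9]
wrist_force: [1.0, -0.2, -1.4]
opening: 0.0443
grasp_force: 54.9
```

```bash
python3 - <<'E'
from h import *
a=np.radians(-164.01);u=np.array([np.cos(a),np.sin(a)]);v=np.array([-u[1],u[0]]);C=np.array([.5534,-.1003])
g=C-.055*u+.003*v; print(g); plan(*g,.135,106)
E
```

```text
[ 0.60709845 -0.0880331 ]
shift [-0.0226  0.256   0.0084] turn 1.186 halfalt -1.956 | t 17.02 pose [ 0.5575 -0.3402  0.1434] [-179.65    0.88  173.93] F [ 1.  -0.2 -1.4] op 0.0443 gf 54.9 q6 -25.3
```

>>> {"name": "play_rows", "arguments": {"steps": [[[0,0,-0.03,0],[0,0.01,-0.025,0],[-0.0028,0.03,0,0],[-0.0028,0.03,0,0],[-0.0028,0.03,0,0]]]}}

```text
time: 17.43
ee_pos: [0.5752, -0.2401, 0.1936]
tcp_rot: [-179.8, 0.7, 173.9]
wrist_force: [0.9, 0.2, -1.6]
opening: 0.0441
grasp_force: 54.9
```

>>> {"name": "play_rows", "arguments": {"steps": [[[-0.0028,0.03,0,0],[-0.0028,0.03,0,0],[-0.0028,0.03,0,0],[-0.0028,0.03,0,0],[-0.0028,0.033,0,0]]]}}

```text
time: 17.85
ee_pos: [0.6052, -0.0889, 0.1927]
tcp_rot: [-179.8, 0.6, 173.9]
wrist_force: [1.1, -0.3, -1.1]
opening: 0.0442
grasp_force: 54.9
```

>>> {"name": "play_rows", "arguments": {"steps": [[[0,0,0,0.1186],[0,0,0,0.1186],[0,0,0,0.1186],[0,0,0,0.1186],[0,0,0,0.1186]]]}}

```text
time: 18.27
ee_pos: [0.6051, -0.0899, 0.1926]
tcp_rot: [179.8, 0.6, 139.6]
wrist_force: [0.2, -0.1, -1.5]
opening: 0.0445
grasp_force: 55.1
```

>>> {"name": "play_rows", "arguments": {"steps": [[[0,0,0.02,0.1186],[0,0,0.02,0.1186],[0,0,0.02,0.1186],[0,0,0,0.1186],[0,0,0,0.1186]]]}}

```text
time: 18.68
ee_pos: [0.6049, -0.0902, 0.1308]
tcp_rot: [179.6, 0.3, 105.6]
wrist_force: [0.6, -0.1, -0.7]
opening: 0.0443
grasp_force: 55.1
```

>>> {"name": "play_rows", "arguments": {"steps": [[[0,0,0,0],[0,0,0,0],[0,0,0,0],[0,0,0,0],[0,0,0,0]]]}}

```text
time: 19.1
ee_pos: [0.6057, -0.0904, 0.1321]
tcp_rot: [179.5, 0.4, 106.1]
wrist_force: [0.2, -0.1, -1.4]
opening: 0.0445
grasp_force: 55.0
```

```bash
python3 - <<'E'
from h import *
plan(.6079,-.0909,.135,106)
c=bot.camera("wrist"); cv2.imwrite("pics/w5.png",c["img"]); pickle.dump(c,open("w5.pkl","wb"))
t=bot.camera("top"); cv2.imwrite("pics/t5.png",t["img"])
E
```

```text
shift [-0.0011  0.002  -0.0029] turn 0.001 halfalt -3.14 | t 19.1 pose [ 0.6057 -0.0904  0.1321] [179.54   0.41 106.06] F [ 0.2 -0.1 -1.4] op 0.0445 gf 55.0 q6 65.5
```

View pics/w5.png

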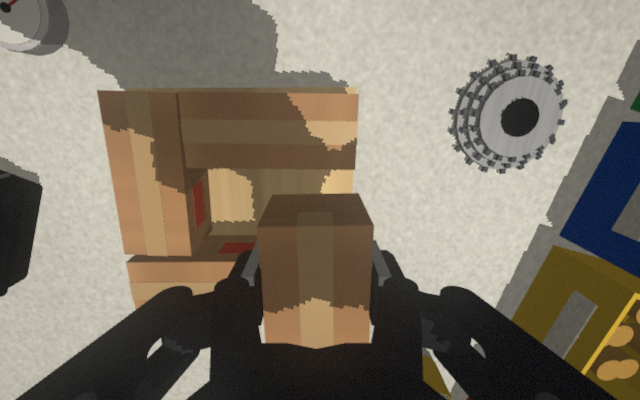

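Carton2 sits well at (98–190, 92–255) beside laid_a at (181–358, 94–168), with an even gap. The held carton's far end is at (259–373, 226).

```bash
python3 - <<'E'
from fit import *
c=pickle.load(open("w5.pkl","rb"))
o=[((.0275,-.0775,.067),(181,94)),((-.0775,-.0775,.067),(358,94)),((-.0775,-.0325,.067),(355,168)),((.0275,-.0325,.067),(184,167)),((.0775,.0325,.067),(127,262))]
p=fit(c,o);a=p[2];u=np.array([np.cos(a),np.sin(a)]);v=np.array([-u[1],u[0]])
w=[px2w(c,*q,.067)[:2] for q in((98,92),(176,94),(190,255),(124,253))]
for q in w: print("carton2 in slab",((q-p[:2])@u).round(4),((q-p[:2])@v).round(4))
e=bot.get_obs()["ee_pos"];Y0=np.radians(bot.get_obs()["tcp_rot"][2])
P=px2w(c,(259+373)/2,226,e[2]-.0345+.045);d=P-e
ex,ey=d[0]*np.cos(Y0)+d[1]*np.sin(Y0),d[0]*np.sin(Y0)-d[1]*np.cos(Y0);print("held end rel",ex,ey)
# target end centre: u=-.055, v=-.0275 at apparent frame
T=p[:2]-.055*u-.0275*v-e[:2]
print("shift",T[0]*np.cos(Y0)+T[1]*np.sin(Y0)-ex,T[0]*np.sin(Y0)-T[1]*np.cos(Y0)-ey,"yaw",np.degrees(a)+270)
E
```

```text
[ 0.5545 -0.1013] -164.13 res [-3.2 -1.7  1.2 -1.   1.   1.2  3.1  1.9 -2.1  0.7]
carton2 in slab 0.0733 -0.0775
carton2 in slab 0.0286 -0.0766
carton2 in slab 0.0326 0.0267
carton2 in slab 0.0768 0.0252
held end rel 0.028674300109991186 -0.00018436927659713168
shift 0.0023339180761675488 0.0030696392315451267 yaw 105.87196098438585
```

>>> {"name": "play_rows", "arguments": {"steps": [[[0.0023,0.0028,0,0.003],[0,0,0.015,0],[0,0,0.018,0],[0,0,0,0],[0,0,0.01,0]]]}}

```text
time: 19.62
ee_pos: [0.6084, -0.0874, 0.0897]
tcp_rot: [179.5, 0.4, 105.8]
wrist_force: [0.9, 0.2, -0.2]
opening: 0.0442
grasp_force: 54.8
```

>>> {"name": "play_rows", "arguments": {"steps": [[[0,0,0.012,0],[0,0,0.012,0],[0,0,0.005,0],[0,0,0.002,0],[0,0,0,0]]]}}

```text
time: 20.03
ee_pos: [0.608, -0.0877, 0.0572]
tcp_rot: [179.6, 0.4, 105.8]
wrist_force: [0.1, 0.3, -0.8]
opening: 0.0443
grasp_force: 54.8
```

```bash
python3 -c "
from h import *
plan(.6079,-.0909,.0565,106)"
```

```text
shift [-0.0031 -0.001   0.0007] turn -0.004 halfalt 3.138 | t 20.03 pose [ 0.608  -0.0877  0.0572] [179.61   0.37 105.79] F [ 0.1  0.3 -0.8] op 0.0443 gf 54.8 q6 66.1
```

>>> {"name": "play_rows", "arguments": {"steps": [[[0,0,0.0005,0],[0,0,0,0],[0,0,0,0],[0,0,0,0],[0,0,0,0]]], "gripper": 0.068}}

```text
time: 20.45
ee_pos: [0.6085, -0.0877, 0.0577]
tcp_rot: [179.5, 0.4, 105.8]
wrist_force: [0.8, 1.2, 0.4]
opening: 0.0679
grasp_force: 0.0
```

>>> {"name": "play_rows", "arguments": {"steps": [[[0,0,-0.02,0],[0,0,-0.035,0],[0,0,-0.035,0],[0,0,-0.035,0],[0,0,-0.035,0]]]}}

```text
time: 20.87
ee_pos: [0.6065, -0.0869, 0.2192]
tcp_rot: [179.5, 0.4, 105.8]
wrist_force: [0.1, 1.4, 0.2]
opening: 0.0677
grasp_force: 0.0
```

```bash
python3 - <<'E'
from h import *
plan(.4256,.2374,.22,124.6)
c=bot.camera("top");i=c["img"]
cv2.imwrite("pics/t6.png",cv2.resize(i[155:275,240:400],None,fx=5,fy=5,interpolation=cv2.INTER_CUBIC))
w=bot.camera("wrist"); cv2.imwrite("pics/w6.png",w["img"]); pickle.dump(w,open("w6.pkl","wb"))
E
```

```text
shift [ 0.3613 -0.0858 -0.0008] turn -0.328 halfalt 2.813 | t 20.87 pose [ 0.6065 -0.0869  0.2192] [179.54   0.4  105.79] F [0.1 1.4 0.2] op 0.0677 gf 0.0 q6 66.1
```

View pics/w6.png

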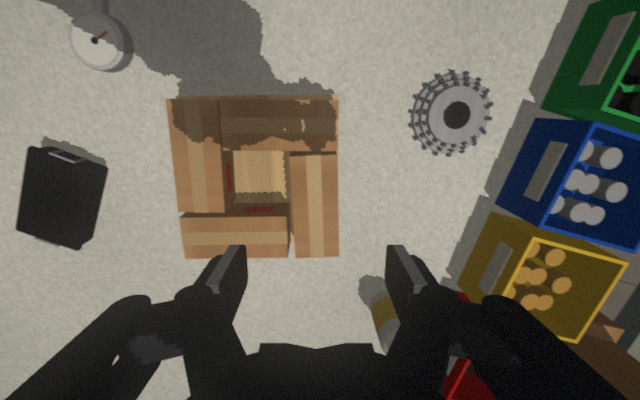

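The pinwheel is complete, with even gaps around the hole at about (260,172). Now to the chest.

>>> {"name": "play_rows", "arguments": {"steps": [[[0.03,-0.0072,0,0],[0.03,-0.0072,0,0],[0.03,-0.0072,0,0],[0.03,-0.0072,0,0],[0.03,-0.0072,0,0]]]}}

```text
time: 21.38
ee_pos: [0.5305, 0.0485, 0.2157]
tcp_rot: [179.6, 0.4, 105.8]
wrist_force: [0.9, 0.8, 0.5]
opening: 0.0679
grasp_force: 0.0
```

>>> {"name": "play_rows", "arguments": {"steps": [[[0.03,-0.0072,0,0],[0.03,-0.0072,0,0],[0.03,-0.0072,0,0],[0.03,-0.0072,0,0],[0.03,-0.0072,0,0]]]}}

```text
time: 21.8
ee_pos: [0.455, 0.1832, 0.2145]
tcp_rot: [179.5, 0.4, 105.8]
wrist_force: [0.0, 0.4, -0.0]
opening: 0.0686
grasp_force: 0.0
```

>>> {"name": "play_rows", "arguments": {"steps": [[[0.03,-0.0072,0,0],[0.03,-0.0072,0,0],[0,0,0,-0.109],[0,0,0,-0.109],[0,0,0,-0.109]]]}}

```text
time: 22.22
ee_pos: [0.4253, 0.2366, 0.2139]
tcp_rot: [179.7, 0.5, 124.9]
wrist_force: [0.3, 0.2, -0.2]
opening: 0.068
grasp_force: 0.0
```

>>> {"name": "play_rows", "arguments": {"steps": [[[0,0,0,0],[0,0,0,0],[0,0,0,0],[0,0,0,0],[0,0,0,0]]], "gripper": 0.05}}

```text
time: 22.63
ee_pos: [0.4258, 0.2358, 0.2141]
tcp_rot: [179.7, 0.5, 124.4]
wrist_force: [0.5, -0.0, -0.0]
opening: 0.0502
grasp_force: 0.0
```

```bash
python3 - <<'E'
from h import *
plan(.4256,.2374,.18,124.6)
c=bot.camera("wrist"); cv2.imwrite("pics/w7.png",c["img"]); pickle.dump(c,open("w7.pkl","wb"))
d=np.array([np.cos(np.radians(124.6)),np.sin(np.radians(124.6))])
for s in(.055,-.055): print(w2px(c,[*(np.array([.4256,.2374])+s*d),.126]))
print("knob",w2px(c,[.4995,.2929,.15]))
E
```

```text
shift [0.0015 0.0008 0.0341] turn -0.003 halfalt 3.138 | t 22.63 pose [0.4258 0.2358 0.2141] [179.71   0.51 124.41] F [ 0.5 -0.  -0. ] op 0.0502 gf 0.0 q6 84.8
[315.83356405 132.24110572]
[316.34747883 275.84020929]
knob [458.27052722 215.26928426]
```

View pics/w7.png

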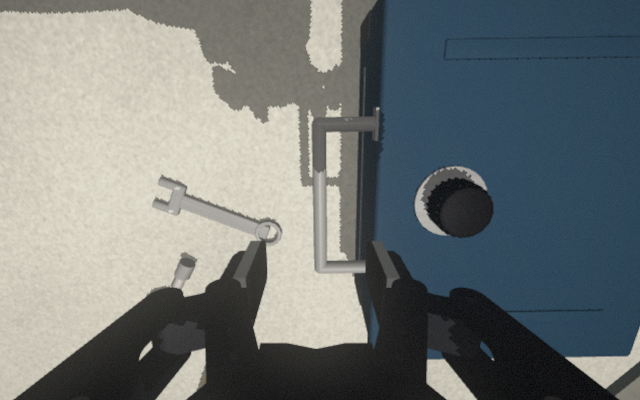

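The handle bar runs from (320,125) to (321,267), parallel to the tool x, and the knob top is at (467,207).

```bash
python3 - <<'E'
from h import *
c=pickle.load(open("w7.pkl","rb"))
a,b=px2w(c,320,125,.121),px2w(c,321,267,.121);m=(a+b)/2
print(m,np.linalg.norm(a-b),np.degrees(np.arctan2(*(a-b)[1::-1])))
k=px2w(c,467,207,.152);print("knob",k); Y=np.radians(124.6);d=k-m
print("knob rel handle along x",d[0]*np.cos(Y)+d[1]*np.sin(Y),"y",d[0]*np.sin(Y)-d[1]*np.cos(Y))
plan(*m[:2],.126,124.8)
E
```

```text
[0.4256876  0.24311032 0.121     ] 0.10956066781996565 125.03416897416503
knob [0.4990586  0.30029532 0.152     ]
knob rel handle along x 0.005407794530898513 y 0.09286648924055788
shift [0.0061 0.004  0.0881] turn -0.006 halfalt 3.135 | t 22.68 pose [0.4258 0.2358 0.2141] [179.71   0.51 124.44] F [-0.   0.5 -1.5] op 0.05 gf 0.0 q6 84.8
```

>>> {"name": "play_rows", "arguments": {"steps": [[[0.0061,0.004,0,-0.006],[0,0,0,0],[0,0,0.02,0],[0,0,0.02,0],[0,0,0,0]]], "gripper": 0.03}}

```text
time: 23.1
ee_pos: [0.4248, 0.2426, 0.1706]
tcp_rot: [180.0, 0.5, 124.9]
wrist_force: [0.2, 0.1, -0.4]
opening: 0.03
grasp_force: 0.0
```

>>> {"name": "play_rows", "arguments": {"steps": [[[0,0,0.02,0],[0,0,0.02,0],[0,0,0.009,0],[0,0,0,0],[0,0,0,0]]]}}

```text
time: 23.52
ee_pos: [0.4264, 0.2429, 0.1258]
tcp_rot: [179.7, 0.5, 124.9]
wrist_force: [-0.5, -0.5, -0.2]
opening: 0.0298
grasp_force: 0.0
```

>>> {"name": "play_rows", "arguments": {"steps": [[[0,0,0,0],[0,0,0,0],[0,0,0,0],[0,0,0,0],[0,0,0,0]]], "gripper": 0.0, "squeeze": 40}}

```text
time: 23.93
ee_pos: [0.4254, 0.2421, 0.1266]
tcp_rot: [179.8, 0.5, 124.9]
wrist_force: [-9.9, -7.4, 9.1]
opening: 0.0085
grasp_force: 39.5
```

>>> {"name": "play_rows", "arguments": {"steps": [[[0,0,-0.002,0],[0,0,-0.002,0],[0,0,-0.002,0],[0,0,-0.002,0],[0,0,0,0]]]}}

```text
time: 24.35
ee_pos: [0.4253, 0.2421, 0.131]
tcp_rot: [180.0, 0.5, 124.9]
wrist_force: [-0.2, -2.1, -20.3]
opening: 0.0081
grasp_force: 39.5
```

>>> {"name": "play_rows", "arguments": {"steps": [[[0,0,-0.002,0],[0,0,-0.002,0],[0,0,-0.002,0],[0,0,0,0],[0,0,0,0]]]}}

```text
time: 24.77
ee_pos: [0.4252, 0.2422, 0.1338]
tcp_rot: [-179.9, 0.5, 124.9]
wrist_force: [9.5, 4.3, -48.1]
opening: 0.0081
grasp_force: 38.2
```

The force rose to 48 N with only about 4 mm of give, so the lid is caught. I'll ease it down, let go and go to the knob.

>>> {"name": "play_rows", "arguments": {"steps": [[[0,0,0.004,0],[0,0,0.004,0],[0,0,0.004,0],[0,0,0.002,0],[0,0,0,0]]]}}

```text
time: 25.18
ee_pos: [0.4253, 0.2422, 0.128]
tcp_rot: [179.7, 0.5, 124.9]
wrist_force: [-14.4, -9.4, 13.5]
opening: 0.0083
grasp_force: 44.4
```

>>> {"name": "play_rows", "arguments": {"steps": [[[0,0,0,0],[0,0,0,0],[0,0,0,0],[0,0,-0.02,0],[0,0,-0.025,0]]], "gripper": 0.03}}

```text
time: 25.6
ee_pos: [0.4256, 0.2429, 0.1697]
tcp_rot: [179.8, 0.5, 124.9]
wrist_force: [0.7, -0.3, 0.1]
opening: 0.03
grasp_force: 0.0
```

>>> {"name": "play_rows", "arguments": {"steps": [[[0,0,-0.03,0],[0.0018,0.031,0,0],[0.0018,0.031,0,0],[0.0018,0.031,0,0],[0,0,0,0]]], "gripper": 0.062}}

```text
time: 26.02
ee_pos: [0.5023, 0.3035, 0.1989]
tcp_rot: [179.7, 0.5, 124.9]
wrist_force: [0.8, 0.1, 0.2]
opening: 0.0621
grasp_force: 0.0
```

```bash
python3 - <<'E'
from h import *
plan(.4988,.2998,.15,124.8)
c=bot.camera("wrist"); cv2.imwrite("pics/w8.png",c["img"])
g=cv2.cvtColor(c["img"],cv2.COLOR_BGR2GRAY)
print("pred",w2px(c,[.4991,.3003,.152]))
E
```

```text
shift [-0.001  -0.005   0.0489] turn 0.002 halfalt -3.14 | t 26.02 pose [0.5023 0.3035 0.1989] [179.67   0.5  124.89] F [0.8 0.1 0.2] op 0.0621 gf 0.0 q6 86.5
pred [307.83422414 235.37839343]
```

>>> {"name": "play_rows", "arguments": {"steps": [[[0,0,0.02,0],[0,0,0.01,0],[0,0,0,0],[0,0,0,0],[0,0,0,0]]]}}

```text
time: 26.48
ee_pos: [0.4991, 0.3005, 0.1717]
tcp_rot: [179.6, 0.5, 124.9]
wrist_force: [0.1, -0.0, -0.8]
opening: 0.0619
grasp_force: 0.0
```

```bash
python3 -c "
from h import *
plan(.4988,.2998,.15,124.8)"
```

```text
shift [-0.0004 -0.0007  0.0217] turn 0.001 halfalt -3.14 | t 26.48 pose [0.4991 0.3005 0.1717] [179.64   0.52 124.87] F [ 0.1 -0.  -0.8] op 0.0619 gf 0.0 q6 86.4
```

>>> {"name": "play_rows", "arguments": {"steps": [[[-0.0004,-0.0007,0.015,0],[0,0,0.006,0],[0,0,0,0],[0,0,0,0],[0,0,0,0]]]}}

```text
time: 26.9
ee_pos: [0.4992, 0.2999, 0.1503]
tcp_rot: [179.7, 0.5, 124.9]
wrist_force: [0.2, 0.5, 0.2]
opening: 0.0623
grasp_force: 0.0
```

>>> {"name": "play_rows", "arguments": {"steps": [[[0,0,0,0],[0,0,0,0],[0,0,0,0],[0,0,0,0],[0,0,0,0]]], "gripper": 0.02, "squeeze": 60}}

```text
time: 27.32
ee_pos: [0.4994, 0.3, 0.1505]
tcp_rot: [179.6, 0.5, 124.9]
wrist_force: [0.2, -0.2, 5.9]
opening: 0.0338
grasp_force: 59.6
```

>>> {"name": "play_rows", "arguments": {"steps": [[[0,0,0,-0.12],[0,0,0,-0.12],[0,0,0,-0.12],[0,0,0,-0.12],[0,0,0,-0.12]]]}}

```text
time: 27.73
ee_pos: [0.4979, 0.2982, 0.1503]
tcp_rot: [-179.7, 0.6, 159.5]
wrist_force: [-9.8, -12.7, 12.7]
opening: 0.0336
grasp_force: 60.6
```

>>> {"name": "play_rows", "arguments": {"steps": [[[0,0,0,-0.12],[0,0,0,-0.12],[0,0,0,-0.12],[0,0,0,-0.12],[0,0,0,-0.12]]]}}

```text
time: 28.15
ee_pos: [0.4976, 0.2959, 0.1503]
tcp_rot: [-179.2, 0.2, -166.2]
wrist_force: [-10.2, -26.7, 16.2]
opening: 0.0343
grasp_force: 61.0
```

>>> {"name": "play_rows", "arguments": {"steps": [[[0,0,0,-0.12],[0,0,0,-0.12],[0,0,0,-0.12],[0,0,0,-0.011],[0,0,0,0]]]}}

```text
time: 28.57
ee_pos: [0.4981, 0.2945, 0.1503]
tcp_rot: [-179.1, -0.1, -145.2]
wrist_force: [-7.6, -31.3, 15.8]
opening: 0.0341
grasp_force: 61.0
```

```bash
python3 -c "
from h import *
plan(.4988,.2998,.15,124.8);print(bot.get_obs()['torque'])"
```

```text
shift [-0.0036  0.004   0.0003] turn 1.57 halfalt -1.572 | t 28.57 pose [0.4981 0.2945 0.1503] [-1.7907e+02 -1.1000e-01 -1.4525e+02] F [ -7.6 -31.3  15.8] op 0.0341 gf 61.0 q6 -3.7
[-5.79223307  1.80813124 -0.16491109]
```

>>> {"name": "play_rows", "arguments": {"steps": [[[0,0,0,0],[0,0,0,0],[0,0,0,0],[0,0,-0.02,0],[0,0,-0.03,0]]], "gripper": 0.062}}

```text
time: 28.98
ee_pos: [0.4974, 0.2997, 0.1969]
tcp_rot: [-179.5, -0.0, -145.1]
wrist_force: [0.2, 0.9, 0.2]
opening: 0.0621
grasp_force: 0.0
```

>>> {"name": "play_rows", "arguments": {"steps": [[[0,0,0,0.12],[0,0,0,0.12],[0,0,0,0.12],[0,0,0,0.12],[0,0,0,0.12]]], "gripper": 0.03}}

```text
time: 29.4
ee_pos: [0.4985, 0.3005, 0.1994]
tcp_rot: [-179.8, 0.5, -179.8]
wrist_force: [-0.7, 0.5, -2.0]
opening: 0.0298
grasp_force: 0.0
```

>>> {"name": "play_rows", "arguments": {"steps": [[[0,0,0,0.12],[0,0,0,0.12],[0,0,0,0.12],[0,0,0,0.12],[0,0,0,0.12]]]}}

```text
time: 29.82
ee_pos: [0.4985, 0.3005, 0.1993]
tcp_rot: [179.9, 0.6, 145.8]
wrist_force: [-0.5, -0.7, -0.3]
opening: 0.0301
grasp_force: 0.0
```

>>> {"name": "play_rows", "arguments": {"steps": [[[0,0,0,0.12],[0,0,0,0.12],[0,0,0,0.12],[0,0,0,0.011],[0,0,0,0]]]}}

```text
time: 30.23
ee_pos: [0.4985, 0.3004, 0.1994]
tcp_rot: [179.7, 0.5, 125.1]
wrist_force: [0.8, -0.5, 0.1]
opening: 0.0298
grasp_force: 0.0
```

```bash
python3 -c "
from h import *
plan(.4257,.243,.125,124.9)
c=bot.camera('wrist'); cv2.imwrite('pics/w9.png',c['img'])
k=(cv2.cvtColor(c['img'],cv2.COLOR_BGR2HSV)); print('pred knob',w2px(c,[.499,.300,.152]))
"
```

```text
shift [-0.0051 -0.0925  0.0744] turn 0.003 halfalt -3.139 | t 30.23 pose [0.4985 0.3004 0.1994] [179.72   0.5  125.05] F [ 0.8 -0.5  0.1] op 0.0298 gf 0.0 q6 86.2
pred knob [315.6151502  234.66457433]
```

>>> {"name": "play_rows", "arguments": {"steps": [[[-0.002,-0.031,0,0.003],[-0.003,-0.031,0,0],[-0.003,-0.0305,0,0],[0,0,0,0],[0,0,0.02,0]]]}}

```text
time: 30.7
ee_pos: [0.4277, 0.2407, 0.1828]
tcp_rot: [179.3, 0.5, 124.9]
wrist_force: [1.3, 1.6, 1.1]
opening: 0.0299
grasp_force: 0.0
```

>>> {"name": "play_rows", "arguments": {"steps": [[[0,0,0.02,0],[0,0,0.02,0],[0,0,0.0135,0],[0,0,0,0],[0,0,0,0]]]}}

```text
time: 31.12
ee_pos: [0.4276, 0.2404, 0.1255]
tcp_rot: [179.8, 0.5, 124.8]
wrist_force: [-0.0, -0.4, 1.1]
opening: 0.0298
grasp_force: 0.0
```

>>> {"name": "play_rows", "arguments": {"steps": [[[0,0,0,0],[0,0,0,0],[0,0,0,0],[0,0,0,0],[0,0,0,0]]], "gripper": 0.0, "squeeze": 50}}

```text
time: 31.53
ee_pos: [0.427, 0.2398, 0.1269]
tcp_rot: [179.8, 0.5, 124.7]
wrist_force: [-7.8, -5.2, 6.1]
opening: 0.0081
grasp_force: 49.1
```

>>> {"name": "play_rows", "arguments": {"steps": [[[0,0,-0.003,0],[0,0,-0.003,0],[0,0,-0.003,0],[0,0,-0.003,0],[0,0,0,0]]]}}

```text
time: 31.95
ee_pos: [0.4273, 0.24, 0.1382]
tcp_rot: [179.8, 0.5, 124.7]
wrist_force: [-5.4, -4.7, -4.1]
opening: 0.008
grasp_force: 48.8
```

```bash
python3 -c "
from h import *
plan(.4257,.243,.125,124.9)"
```

```text
shift [0.0033 0.0004 0.0132] turn -0.003 halfalt 3.138 | t 31.95 pose [0.4273 0.24   0.1382] [179.78   0.53 124.72] F [-5.4 -4.7 -4.1] op 0.008 gf 48.8 q6 84.9
```

It rose 11 mm at only about 4 N, so it's free. I'll raise the lid along its arc.

>>> {"name": "play_rows", "arguments": {"steps": [[[0,0.0012,-0.0115,0],[0,0.0013,-0.0115,0],[0,0.0022,-0.0113,0],[0,0.0023,-0.0113,0],[0,0.0032,-0.011,0]]]}}

```text
time: 32.37
ee_pos: [0.4355, 0.2459, 0.1962]
tcp_rot: [179.7, 0.6, 124.7]
wrist_force: [-4.2, -8.2, -1.2]
opening: 0.0079
grasp_force: 48.8
```

>>> {"name": "play_rows", "arguments": {"steps": [[[0,0.0033,-0.011,0],[0,0.0041,-0.0107,0],[0,0.0042,-0.0107,0],[0,0.0051,-0.0104,0],[0,0.0051,-0.0103,0]]]}}

```text
time: 32.78
ee_pos: [0.4532, 0.2585, 0.2497]
tcp_rot: [179.7, 0.6, 124.7]
wrist_force: [-0.9, -6.2, -2.0]
opening: 0.0082
grasp_force: 48.6
```

```bash
python3 -c "
from h import *
plan(.4273,.24,.125,124.9)"
```

```text
shift [-0.0005 -0.0318  0.1247] turn -0.004 halfalt 3.138 | t 32.78 pose [0.4532 0.2585 0.2497] [179.69   0.61 124.68] F [-0.9 -6.2 -2. ] op 0.0082 gf 48.6 q6 85.3
```

>>> {"name": "play_rows", "arguments": {"steps": [[[0,0.006,-0.0099,0],[0,0.006,-0.0098,0],[0,0.0068,-0.0093,0],[0,0.0068,-0.0093,0],[0,0.0076,-0.0087,0]]]}}

```text
time: 33.2
ee_pos: [0.4799, 0.2774, 0.2976]
tcp_rot: [179.7, 0.6, 124.7]
wrist_force: [-5.1, -9.4, 3.1]
opening: 0.0074
grasp_force: 49.0
```

>>> {"name": "play_rows", "arguments": {"steps": [[[0,0.0076,-0.0086,0],[0,0.0083,-0.008,0],[0,0.0084,-0.0079,0],[0,0.009,-0.0072,0],[0,0.009,-0.0072,0]]]}}

```text
time: 33.62
ee_pos: [0.5142, 0.3016, 0.3374]
tcp_rot: [179.6, 0.6, 124.7]
wrist_force: [-3.5, -8.3, 4.8]
opening: 0.0075
grasp_force: 48.9
```

>>> {"name": "play_rows", "arguments": {"steps": [[[0,0,0,0],[0,0,0,0],[0,0,0,0],[0,0,0,0],[0,0,0,0]]]}}

```text
time: 34.03
ee_pos: [0.5141, 0.3015, 0.3372]
tcp_rot: [179.5, 0.6, 124.7]
wrist_force: [-4.3, -8.7, 8.0]
opening: 0.0077
grasp_force: 50.2
```

```bash
python3 - <<'E'
from h import *
plan(.4273,.24,.125,124.9)
c=bot.camera("side");cv2.imwrite("pics/s9.png",c["img"])
E
```

```text
shift [-0.0012 -0.1063  0.2122] turn -0.004 halfalt 3.138 | t 34.03 pose [0.5141 0.3015 0.3372] [179.54   0.61 124.68] F [-4.3 -8.7  8. ] op 0.0077 gf 50.2 q6 86.0
```

View pics/s9.png

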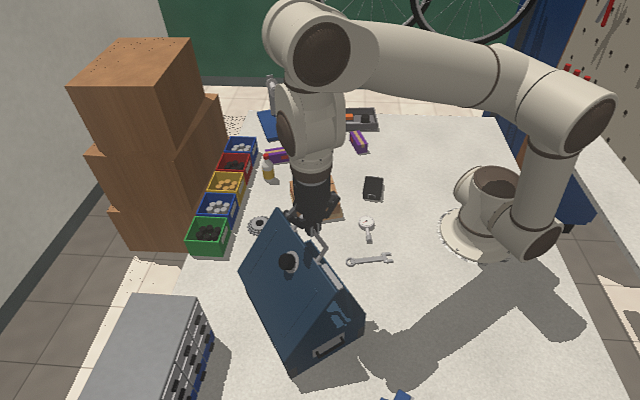

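The side view shows the lid raised well past 45° (about 53° from the arc), with the gripper on the handle near (318,240).

```bash
python3 -c "
from workcell import bot
print(bot.job_done())"
```

```text
the job is handed in; nothing more can be done
None
```

Job handed in: the pinwheel layer is finished, the lid was found caught and freed with a quarter turn of the knob, and it is now held by its handle at about 53°, at 34 s of the 72 s.

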